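Thread two keyed spacers onto the polishing arbor

ROBOT

A 7-joint arm with a two-finger parallel gripper is mounted at the origin on a cart in front of the work surface, level with it; the furniture and walls round the work are solid. World frame = base frame: x ahead of the robot, y to its left, z up, the work surface at z = 0. Lengths are in mm, angles in rad, forces in N, time in s.
With the tool pointing down it reaches from about 425 to 925 mm from the base axis. Payload 6.8 kg.
Tool frame: the origin (TCP) lies at the very end of the fingers, on their centre line; the grasp point (between the pads) lies 19 mm behind it (grip_point_offset is the distance from the TCP to the grasp point, in mm); z points along the fingers, y is the line along which they close (so a half turn about z gives the same grasp; the last joint's range is limited). The gripper opens to 88 mm and grips with 3 to 60 N. Pads are 20 mm wide; open, the fingers measure 115 mm over their backs; the gripper's body (75 mm by 178 mm) begins 61 mm behind the grasp point.
Start: joints at [1.139, 0.477, 0.022, 1.555, -0.011, 1.109, -0.083], TCP at [214.775, -639.937, 222.664] pointing down, gripper open.
Joint ranges: [-2.96, 2.96], [-0.34, 2.1], [-1.41, 1.46], [0.24, 2.44], [-1.37, 4.51], [0.17, 1.92], [-2.96, 2.96]. Speed limits (rad/s): [2.39, 2.39, 3.14, 3.14, 3.14, 3.14, 3.14].

INTERFACE

Orientations are given as a rotation vector (axis times angle).
In Python, from cell import observe, capture, camera_model, sign_off, grip_point_offset gives the robot as it stands.
- The arm moves only by the tool servo_tool, never from a script. Its argument "motion" is a list of rows, each a list of 3 entries, a list of its own where there are three numbers: the shift along the tool's x, y, z in fractions of the full range, 1 being 50 cm, then the turn, a rotation vector about the tool's x, y, z in a scale on which 1.0 is pi rad, then the opening, from 0 (shut) to 1 (fully open). A call has 1 to 5 rows; each row is the pose to reach, as a shift and turn from the pose commanded when the call began, along the tool's axes at that moment; what a row does not reach only later rows make up. A row lasts 1/8 s, in which the tool goes at most 62.5 mm and 10.7 degrees, less where a joint would pass 70% of its speed; a pose out of reach is approached as far as the arm can. A shift or turn number past 1, either way, is cut back to 1. A call with a gripper value outside its range is refused whole. The fingers move at their own pace and stop on an object; the grip force is fixed at half the most. Time passes only in rows, so rows that repeat a pose let the fingers close. It gives the time, the measured TCP pose, the force, the opening and the grip force at its end, in the units of the state.
- observe(): the state, without advancing time (a new reading comes with each control period).
- capture(name): name is "scene" or "top" or "wrist"; returns (picture, depth): 480x640x3 uint8, red, green, blue; 480x640 float32, mm along the optical axis (not along the pixel's ray), 0 where there is no reading.
- camera_model(name): a dict with "camera_matrix" (3x3 intrinsics, pixels), "position" and "rotation" of the camera in the world. Camera axes: x right, y down, z forward; pixel columns grow to the right and rows downward; lengths in mm; the calibration is good to about 2 mm. The wrist camera is an equidistant fisheye: a pixel r from the principal point sees the ray r / f radians off the axis. A picture is of the moment at which its call begins: read the wrist's pose just before it. camera_model takes no time and is no camera call; for the wrist camera it gives the pose at the moment of the call.
- sign_off(): hands the job in; it is judged then, once.
The state is a dict: "clock": time; "joints": joint angles; "qvel": joint speeds; "effort": joint torques, N m; "tcp_pos": TCP position; "tool_rot": TCP orientation; "contact_force": force on the tool from outside, world axes, zero at the start; "moment": the same for the moment, N m; "finger_gap": finger opening in mm; "finger_force": force on a finger pad.
Only numpy, scipy, OpenCV 4.12 (cv2) and the standard library are available. Lean on these libraries where they do the work, as an engineer would, in place of code of your own. Each camera call takes 0.05 s, during which the arm holds its last target. There are 200 camera calls.

TASK

Thread the two keyed metal spacer rings onto the upright arbor, the thick one first and the thin one on top of it, each fully home and flat over the arbor's key, and let go of them. Feel gently for the key, never forcing a ring down on it, and leave the other things on the bench where they lie.

Things in the scene. Friction and masses are not known exactly. Their poses are not given: they have to be found in the camera images.
- spacer_thick: the thick spacer, 22 mm thick: a plain bare-metal ring, outside 56 mm, bore 28 mm, one keyway in the side of the bore, 10 mm wide, out to 20.5 mm from the axis; edges chamfered 1 mm; about 160 g. Origin: on the axis in the plane of the underside; z up along the axis, +x through the middle of the keyway
- spacer_thin: the thin spacer, 12 mm thick, otherwise like the thick one: a plain bare-metal ring, outside 56 mm, bore 28 mm, one keyway in the side of the bore, 10 mm wide, out to 20.5 mm from the axis; edges chamfered 1 mm; about 90 g. Origin: on the axis in the plane of the underside; z up along the axis, +x through the middle of the keyway
- arbor_stand: fixed stand: a round dark cast foot, 92 mm wide, 37 mm high, with the upright steel arbor, braked so that it does not turn. Origin: centre of the foot's underside; z up along the arbor's axis. A key (see key_top) runs down one side of the arbor, on the side toward the robot (world -x) give or take 1.0 rad about the vertical; that angle is in no measured pose: feel or see it
- seat (a point): point on the arbor's axis in the top face of its seat flange (48 mm wide, 45 mm above the bench), where the thick spacer's underside comes to lie; z up. From here the arbor rises 50 mm: a round shaft 25.5 mm wide up to 42 mm, then a nose tapering to 17 mm at the tip
- key_top (a point): point on the arbor's axis level with the key's flat top, 36 mm above the seat. The key, 7 mm wide, stands out to 18 mm from the axis and runs from here down to the seat; above it the shaft is plain. A spacer goes below this level only when its keyway is over the key to within about 0.1 to 0.15 rad; otherwise it rests on the key's top
- sanding_block: bystander: brown sanding block 52x86x26 mm, origin at the centre of its underside
- compound_bar: bystander: red-brown bar of polishing compound 36x83x32 mm, origin at the centre of its underside
- nut: bystander: big rusty hexagon nut 29x32x15 mm, origin at the centre of its underside
Mind the look-alikes: they are no part of the job. Leave any brown look-alike of the spacer_thin alone.

How it is judged (in metres and radians):
On the way, in this order (a step that is already met when the one before it is completed fails the run):
1. the thick spacer lies home on the seat flange, over the key (z of spacer_thick in the frame of seat between -0.002 and 0.002 m and horizontal distance between spacer_thick and seat below 0.004 m and angle between spacer_thick's own z axis and vertical below 0.08 rad), for 0.2 s.
2. the thin spacer lies home on the thick one, over the key (all of step 1 and z of spacer_thin in the frame of seat between 0.02 and 0.024 m and horizontal distance between spacer_thin and seat below 0.004 m and angle between spacer_thin's own z axis and vertical below 0.08 rad), for 0.2 s.
At the end, for the whole second after the job is handed in: Both spacers are on the arbor at rest: the thick one's underside on the seat flange within 2 mm, the thin one's underside 22 mm above the seat within 2 mm, both centred within 4 mm and flat within 0.08 rad (all of step 2 and linear speed of each of spacer_thick, spacer_thin below 0.01 m/s); the robot touches nothing.
It fails at once if a spacer is forced against the arbor with more than 35 N (contact force between any of spacer_thick, spacer_thin and arbor_stand above 35 N).
It fails at once if a bystander is moved more than 40 mm (distance of any of sanding_block, compound_bar, nut from where it was at the start of the episode above 0.04 m).
It also fails if it takes over 72 s, if anything falls off the work surface, if the arm or the gripper's body presses on something with over 40 N, if the wrist force passes 120 N, or if a joint passes its speed limit or range.

## Working session

There is one attempt and no reset: what is moved stays moved. The work goes in short steps, Python scripts to look and compute and a tool call to move; the robot and the scene stay as the last step left them, time stands still between calls to the robot, and variables do not carry over. Pictures are saved under pics/ and viewed, at most 14 in all, crops included, and the job is handed in when it is done.

Besides the shell and the picture viewer there is one more tool, called after ">>>" as name(argument=value, ...), one argument or row to a line, values as JSON. servo_tool: Moves the arm, as the interface text tells. Its arguments: {"type":"object","properties":{"motion":{"type":"array"}},"required":["motion"]}

```bash
mkdir -p pics; ls; python3 - <<'E'
from cell import *
import cv2,numpy as np
s=observe(); print({k:np.round(v,3) for k,v in s.items()}, grip_point_offset)
for n in("scene","top"):
    p,d=capture(n); cv2.imwrite(f"pics/{n}0.png",p[:,:,::-1]); np.save(f"pics/{n}0d.npy",d)
    m=camera_model(n); print(n,{k:np.round(v,3).tolist() if not isinstance(v,str) else v for k,v in m.items()})
E
```

```text
pics
{'clock': np.float64(0.0), 'joints': array([ 1.139,  0.478,  0.022,  1.556, -0.012,  1.109, -0.083]), 'qvel': array([-0.   , -0.001,  0.003,  0.001, -0.001, -0.001, -0.   ]), 'effort': array([-0.0000e+00, -5.8285e+01,  1.5350e+00, -2.7262e+01, -5.4000e-02,
        1.7000e-02,  0.0000e+00]), 'tcp_pos': array([ 214.569, -639.378,  221.709]), 'tool_rot': array([-3.099e+00, -5.060e-01,  1.000e-03]), 'contact_force': array([ 0.637, -0.377, -0.228]), 'moment': array([-0.043,  0.024,  0.008]), 'finger_force': np.float64(0.0), 'finger_gap': np.float64(87.771)} 18.700000000000003
scene {'camera_matrix': [[482.656, 0.0, 326.25], [0.0, 482.656, 239.704], [0.0, 0.0, 1.0]], 'position': [176.818, 735.617, 485.733], 'rotation': [-0.593, 2.423, -1.499]}
top {'camera_matrix': [[555.967, 0.0, 315.189], [0.0, 555.967, 241.758], [0.0, 0.0, 1.0]], 'position': [326.857, 47.46, 1038.081], 'rotation': [-1.999, 2.225, -0.224]}
```

View pics/top0.png

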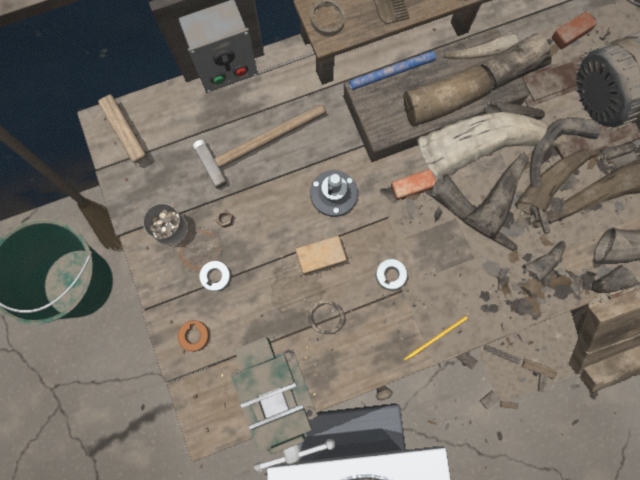

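View pics/scene0.png

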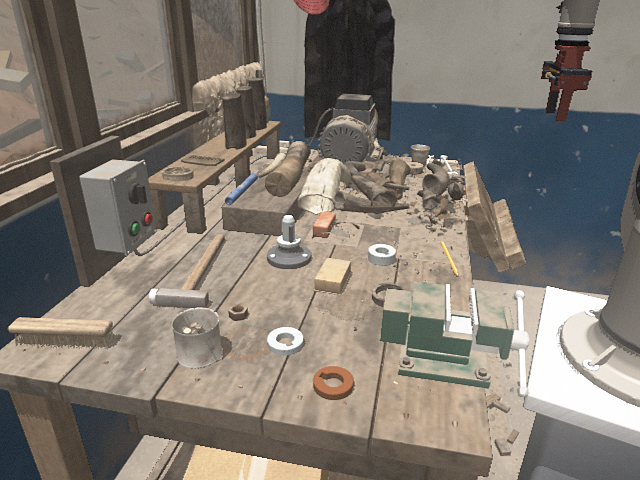

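The bright rings are at top-view pixels (214,276) and (391,274). A brown look-alike is at (193,336), and the arbor is at (335,190). Next I measure heights and centres and make one enlarged composite.

```bash
cat > h.py <<'E'
from cell import *
import cv2,numpy as np
from scipy.spatial.transform import Rotation as R
def cam(n):
    m=camera_model(n); return np.array(m["camera_matrix"]),np.array(m["position"]),R.from_rotvec(m["rotation"]).as_matrix() if np.size(m["rotation"])==3 else np.array(m["rotation"])
def cloud(n,d):
    K,t,M=cam(n); v,u=np.mgrid[:480,:640]
    return np.stack([(u-K[0,2])/K[0,0]*d,(v-K[1,2])/K[1,1]*d,d],-1)@M.T+t
def onplane(n,u,v,z):
    K,t,M=cam(n); r=M@np.array([(u-K[0,2])/K[0,0],(v-K[1,2])/K[1,1],1]); return t+r*(z-t[2])/r[2]
E
python3 - <<'E'
from h import *
p=cv2.imread("pics/top0.png"); d=np.load("pics/top0d.npy"); P=cloud("top",d)
out=[]
for nm,(u,v) in dict(A=(214,276),B=(391,274),brown=(193,336),arb=(335,190)).items():
    s=np.s_[v-30:v+30,u-30:u+30]; Q=P[s].reshape(-1,3); c=onplane("top",u,v,10)
    g=Q[np.hypot(*(Q-c)[:,:2].T)<60]; 
    base=np.median(g[np.hypot(*(g-c)[:,:2].T)>42][:,2]); 
    a=np.hypot(*(g-c)[:,:2].T); r=g[(a<26)&(a>17)]
    print(nm,c.round(1),"base",base.round(1),"ring z pct",np.percentile(r[:,2],[10,50,90]).round(1),"max",g[:,2].max().round(1))
    out.append(cv2.resize(p[s],(380,290),interpolation=cv2.INTER_CUBIC))
    hsv=cv2.cvtColor(p[s],cv2.COLOR_BGR2HSV)
cv2.imwrite("pics/crops.png",np.vstack([np.hstack(out[:2]),np.hstack(out[2:])]))
E
```

```text
A [496.2 225.3  10. ] base -0.9 ring z pct [ 8.5 11.5 13.6] max 17.3
B [ 464.6 -103.5   10. ] base -1.3 ring z pct [18.3 20.9 23.4] max 26.7
brown [390.  271.1  10. ] base -0.8 ring z pct [ 7.9 11.3 14. ] max 16.9
arb [638.  -18.2  10. ] base -0.5 ring z pct [20.2 43.4 63.1] max 97.8
```

View pics/crops.png

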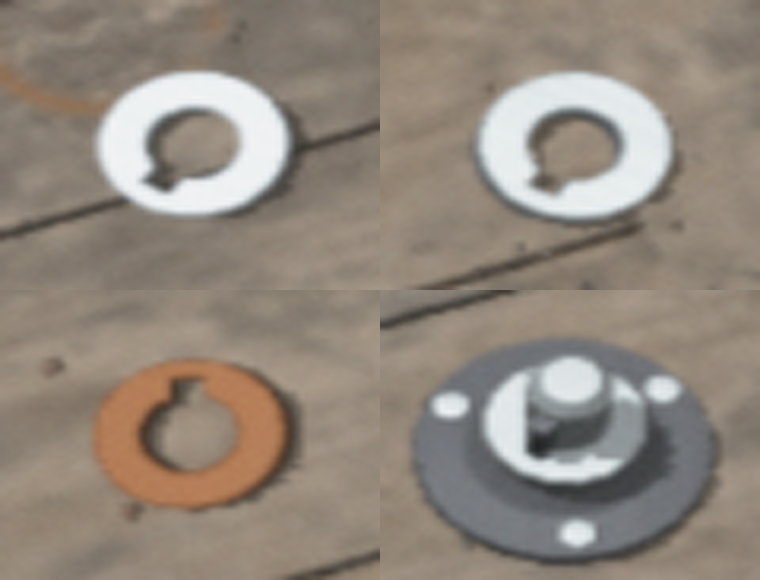

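A at (214,276) is 12 mm high bare metal, so it is the thin spacer. B at (391,274) is 22 mm high, the thick one. The brown ring at (193,336) is the look-alike and stays. Both keyways point down-left, and the arbor's key also shows down-left (dark). Next, centres and angles.

```bash
cat >> h.py <<'E'
def ring(n,p,u,v,z,w=32):
    "fit the top face of a bright ring: centre (world) and keyway yaw"
    s=p[v-w:v+w,u-w:u+w]; k=4
    s=cv2.resize(s,None,fx=k,fy=k,interpolation=cv2.INTER_CUBIC); hsv=cv2.cvtColor(s,cv2.COLOR_BGR2HSV)
    m=((hsv[...,2]>195)&(hsv[...,1]<40)).astype(np.uint8)
    cs,hi=cv2.findContours(m,cv2.RETR_CCOMP,cv2.CHAIN_APPROX_NONE)
    i=max(range(len(cs)),key=lambda j:cv2.contourArea(cs[j])*(hi[0][j][3]<0))
    W=lambda c:np.array([onplane(n,u-w+(a+.5)/k-.5,v-w+(b+.5)/k-.5,z)[:2] for a,b in c[:,0]])
    o=W(cs[i]); c,r=cv2.minEnclosingCircle(o.astype(np.float32)); e=cv2.fitEllipse(o.astype(np.float32))
    j=[j for j in range(len(cs)) if hi[0][j][3]==i]; h=W(cs[max(j,key=lambda j:cv2.contourArea(cs[j]))])
    q=h-np.array(e[0]); rr=np.hypot(*q.T); f=q[rr>16.8]
    ang=np.arctan2(*f.mean(0)[::-1]) if len(f) else None
    return np.array(e[0]),e[1],ang,rr.max(),np.median(rr)
E
python3 - <<'E'
from h import *
p=cv2.imread("pics/top0.png"); d=np.load("pics/top0d.npy"); P=cloud("top",d)
for u,v,z in((214,276,12),(391,274,22)): print(ring("top",p,u,v,z))
c=P[195:260,130:195].reshape(-1,3); c=c[(c[:,2]>20)]; print("cup",c.min(0).round(),c.max(0).round())
# arbor: foot & flange & tip
Q=P[150:230,290:380].reshape(-1,3); 
for lo,hi in((32,40),(42,48),(90,100)):
    g=Q[(Q[:,2]>lo)&(Q[:,2]<hi)]; print(lo,len(g),g[:,:2].min(0).round(1),g[:,:2].max(0).round(1),cv2.minEnclosingCircle(g[:,:2].astype(np.float32)))
print(observe()["clock"])
E
```

```text
(array([497.57003784, 225.02137756]), (54.37846374511719, 54.54567337036133), np.float64(2.495672540230958), np.float64(21.550816908292834), np.float64(14.677928249030684))
(array([ 464.07925415, -102.49224854]), (54.070777893066406, 54.200618743896484), np.float64(2.511487575984473), np.float64(21.875394457818363), np.float64(14.93796653526907))
cup [327.  47.  20.] [ 634.  339. 1038.]
32 31 [ 611.8 -108.2] [702.6   8. ] ((658.5900268554688, -51.489349365234375), 66.46451568603516)
42 227 [ 610.8 -106.6] [698.6   8.1] ((655.924560546875, -51.58648681640625), 65.73291015625)
90 95 [624.2 -24.9] [643.5  -6.3] ((634.02685546875, -15.4147310256958), 10.434870719909668)
0.1
```

```bash
cat >> h.py <<'E'
def down(yaw): # tool x at yaw, z down
    c,s=np.cos(yaw),np.sin(yaw); return np.array([[c,s,0],[s,-c,0],[0,0,-1.]])
def state():
    s=observe(); M=R.from_rotvec(s["tool_rot"]).as_matrix(); return s,np.array(s["tcp_pos"]),M
def plan(wps,start=None):
    "wps: (x,y,z,yaw); prints shift cm / turn for each, each from the one before"
    s,t,M=state()
    for w in wps:
        g=down(w[3]); sh=M.T@(np.array(w[:3])-t)/10; tu=R.from_matrix(M.T@g).as_rotvec()
        print("shift",sh.round(2).tolist(),"turn",tu.round(3).tolist()); t,M=np.array(w[:3]),g
def rep():
    s,t,M=state(); print("t",round(s["clock"],2),"tcp",t.round(2),"yaw",round(np.arctan2(M[1,0],M[0,0]),4),"tilt",M[:,2].round(4),"F",np.round(s["contact_force"],2),"Mo",np.round(s["moment"],3),"gap",round(s["finger_gap"],1),"ff",round(s["finger_force"],1),"j7",np.round(s["joints"][6],2))
E
python3 - <<'E'
from h import *
rep(); print(camera_model("wrist"), state()[2].round(3))
a=np.array([214.6,-639.4,221.7,.324]); b=np.array([520,-80,230,1.47])
plan([a+(b-a)*k/3 for k in(1,2,3)])
E
```

```text
t 0.1 tcp [ 214.58 -639.42  221.79] yaw 0.3238 tilt [-6.0e-04  1.5e-03 -1.0e+00] F [ 0.82  0.37 -0.41] Mo [0.007 0.012 0.026] gap 87.6 ff 0.0 j7 -0.08
{'camera_matrix': array([[371.64829954,   0.        , 323.24216155],
       [  0.        , 371.64829954, 233.45203361],
       [  0.        ,   0.        ,   1.        ]]), 'position': array([ 295.03548383, -613.08610361,  384.31242299]), 'rotation': array([ 2.33757592, -1.6819678 , -0.26361922])} [[ 0.948  0.318 -0.001]
 [ 0.318 -0.948  0.001]
 [-0.    -0.002 -1.   ]]
shift [15.59, -14.44, -0.25] turn [-0.002, -0.0, -0.382]
shift [19.84, -7.58, -0.28] turn [0.0, 0.0, -0.382]
shift [21.24, 0.36, -0.28] turn [0.0, 0.0, -0.382]
```

Units first: shifts go in shares of 50 cm and turns go in shares of pi rad. So 15.6 cm / 50 = 0.312, -0.25 cm / 50 = -0.005, -0.08 rad / 3.1416 = -0.0255.

>>> servo_tool(
  motion=[
    [[0.062,-0.058,0],[0,0,-0.0255],1],
    [[0.124,-0.116,0],[0,0,-0.0509],1],
    [[0.186,-0.174,-0.002],[0,0,-0.0764],1],
    [[0.248,-0.232,-0.004],[0,0,-0.1019],1],
    [[0.312,-0.288,-0.005],[0,0,-0.121],1],
  ],
)

```text
clock: 0.72
tcp_pos: [317.2, -452.3, 224.9]
tool_rot: [-2.947, -1.086, 0.0]
contact_force: [0.8, -0.2, 0.4]
finger_gap: 87.7
finger_force: 0.0
```

To row units: 19.8 cm / 50 = 0.396, 16 cm / 50 = 0.32, -0.38 rad / 3.1416 = -0.121.

>>> servo_tool(
  motion=[
    [[0.08,-0.03,0],[0,0,-0.0255],1],
    [[0.16,-0.06,0],[0,0,-0.0509],1],
    [[0.24,-0.09,-0.002],[0,0,-0.0764],1],
    [[0.32,-0.12,-0.004],[0,0,-0.1019],1],
    [[0.396,-0.152,-0.005],[0,0,-0.121],1],
  ],
)

```text
clock: 1.35
tcp_pos: [419.0, -266.3, 227.5]
tool_rot: [-2.689, -1.623, 0.0]
contact_force: [0.0, -0.5, 0.6]
finger_gap: 87.4
finger_force: 0.0
```

To row units: 21.2 cm / 50 = 0.424, 16 cm / 50 = 0.32, -0.38 rad / 3.1416 = -0.121.

>>> servo_tool(
  motion=[
    [[0.1,0.002,0],[0,0,-0.0318],1],
    [[0.2,0.004,0],[0,0,-0.0637],1],
    [[0.32,0.006,-0.002],[0,0,-0.0955],1],
    [[0.424,0.008,-0.004],[0,0,-0.121],1],
    [[0.424,0.008,-0.005],[0,0,-0.121],1],
  ],
)

```text
clock: 1.98
tcp_pos: [522.7, -77.5, 230.2]
tool_rot: [-2.328, -2.108, -0.003]
contact_force: [-0.0, -0.2, -0.0]
finger_gap: 87.6
finger_force: 0.0
```

```bash
python3 - <<'E'
from h import *
rep(); print(camera_model("wrist"))
p,d=capture("wrist"); cv2.imwrite("pics/w1.png",p[:,:,::-1]); rep()
E
```

```text
t 1.98 tcp [522.74 -77.48 230.17] yaw 1.4717 tilt [ 7.0e-04  2.2e-03 -1.0e+00] F [-0.01 -0.16 -0.  ] Mo [-0.083 -0.092  0.029] gap 87.6 ff 0.0 j7 -0.2
{'camera_matrix': array([[371.64829954,   0.        , 323.24216155],
       [  0.        , 371.64829954, 233.45203361],
       [  0.        ,   0.        ,   1.        ]]), 'position': array([531.2843056 ,   5.90060431, 392.86766961]), 'rotation': array([ 2.83066981, -0.14151454, -0.01949467])}
t 2.02 tcp [521.68 -80.4  229.9 ] yaw 1.4674 tilt [-5.e-04  7.e-04 -1.e+00] F [-1.22 -0.24  0.12] Mo [-0.034 -0.03  -0.039] gap 87.7 ff 0.0 j7 -0.2
```

View pics/w1.png

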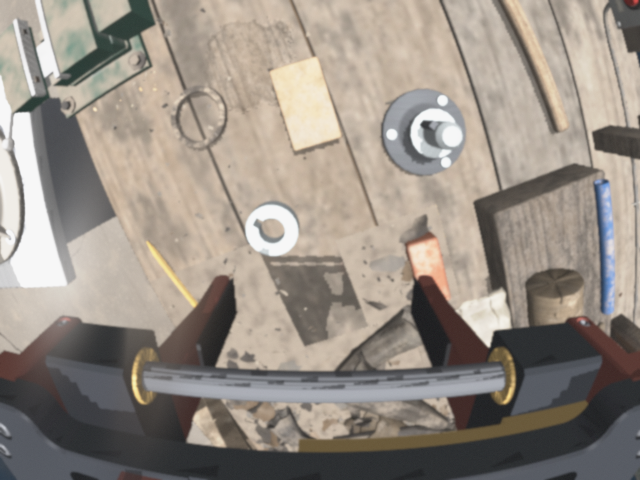

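The wrist view shows the thick ring at (271,230), the arbor foot at (424,132), and the key on the shaft's left side, toward the robot. I crop the arbor and measure both in this view.

```bash
cat >> h.py <<'E'
def onplane(n,u,v,z,pose=None):
    K,t,M=pose or cam(n); x,y=(u-K[0,2])/K[0,0],(v-K[1,2])/K[1,1]
    if n=="wrist":
        th=np.hypot(x,y)+1e-9; r=np.array([x/th*np.sin(th),y/th*np.sin(th),np.cos(th)])
    else: r=np.array([x,y,1])
    r=M@r; return t+r*(z-t[2])/r[2]
E
python3 - <<'E'
from h import *
import h
p=cv2.imread("pics/w1.png")
K=camera_model("wrist")["camera_matrix"]
pose=(K,np.array([531.284,5.9006,392.868]),R.from_rotvec([2.83066981,-0.14151454,-0.01949467]).as_matrix())
h.cam=lambda n:pose
print(ring("wrist",p,271,230,22,40))
s=p[88:178,380:470]; cv2.imwrite("pics/w1c.png",cv2.resize(s,(600,600),interpolation=cv2.INTER_CUBIC))
print(onplane("wrist",450,135,95))
E
```

```text
(array([ 466.19076538, -102.74437714]), (55.902957916259766, 58.60087966918945), np.float64(2.530589508304843), np.float64(20.71157708922173), np.float64(13.536090737542212))
[634.75969627 -14.06451225  95.        ]
```

View pics/w1c.png

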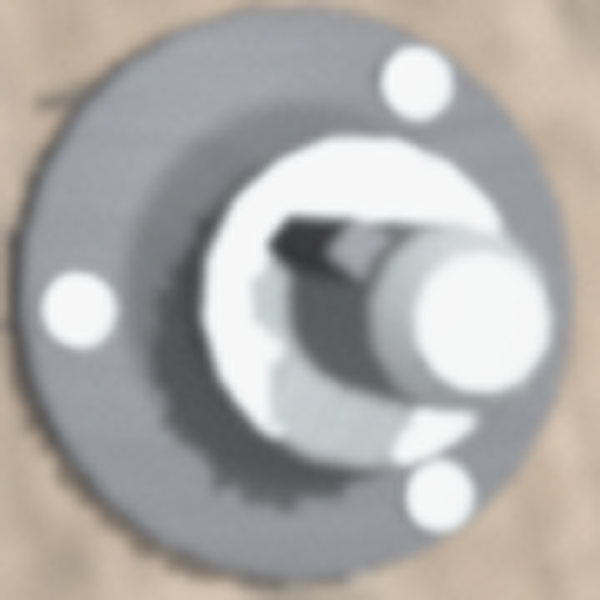

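```bash
python3 - <<'E'
from h import *
K=camera_model("wrist")["camera_matrix"]
pose=(K,np.array([531.284,5.9006,392.868]),R.from_rotvec([2.83066981,-0.14151454,-0.01949467]).as_matrix())
f=lambda a,b,z:onplane("wrist",380+a/6.667-.43,88+b/6.667-.43,z,pose)[:2]
p=cv2.imread("pics/w1.png")[88:178,380:470]; s=cv2.resize(p,(600,600),interpolation=cv2.INTER_CUBIC)
m=(s.min(-1)>225).astype(np.uint8); cs,_=cv2.findContours(m,cv2.RETR_EXTERNAL,cv2.CHAIN_APPROX_NONE)
tip=[c for c in cs if cv2.pointPolygonTest(c,(480,322),False)>0][0]
W=np.array([f(a,b,95) for a,b in tip[:,0]],np.float32); print("tip",cv2.fitEllipse(W) , cv2.minEnclosingCircle(W))
for i in((200,300),(255,405),(235,205),(300,155),(370,135),(450,160)): print("fl",f(*i,45))
P=np.array([f(*i,45) for i in((200,300),(215,245),(235,205),(300,155),(370,135),(450,160),(212,350),(255,415))])
A=np.c_[2*P,np.ones(len(P))]; x=np.linalg.lstsq(A,(P**2).sum(1),rcond=None)[0]; print("flange",x[:2],np.sqrt(x[2]+x[0]**2+x[1]**2))
for i in((328,250),(345,225),(388,238),(365,278),(358,248)): print("key",f(*i,81))
print("keybot",f(270,243,45),f(290,215,45))
# top view tip
t=cv2.imread("pics/top0.png")[160:220,305:365]; t=cv2.resize(t,None,fx=8,fy=8,interpolation=cv2.INTER_CUBIC)
# crop pixel (570,385) of composite -> (190,95) in 380x290 of 60x60
K2=None; print("top tip",onplane("top",305+191*60/380,160+92*60/290,95))
print("top flange",onplane("top",305+185*60/380,160+130*60/290,45))
rep()
E
```

```text
tip ((636.3388671875, -14.560477256774902), (16.999454498291016, 17.08999252319336), 17.095582962036133) ((636.4118041992188, -14.563176155090332), 8.685806274414062)
fl [611.67622685 -13.07192361]
fl [618.79462885 -28.61089146]
fl [6.17783278e+02 2.14607457e-01]
fl [627.90869675   6.94089172]
fl [638.59577463   9.43328367]
fl [650.52278416   5.43456795]
flange [636.59823742 -14.7209412 ] 24.130950461815335
key [620.77137646  -5.56654678]
key [623.2784645   -2.44001579]
key [628.99030173  -4.36199311]
key [625.52832332  -9.41137344]
key [624.83237293  -5.48739825]
keybot [622.53905531  -5.47577339] [625.7875966   -1.60349747]
top tip [632.4220163  -15.36622509  95.        ]
top flange [633.59038605 -15.20374453  45.        ]
t 2.02 tcp [521.68 -80.4  229.9 ] yaw 1.4674 tilt [-5.e-04  7.e-04 -1.e+00] F [-1.22 -0.24  0.12] Mo [-0.034 -0.03  -0.039] gap 87.7 ff 0.0 j7 -0.2
```

Wrist view: arbor axis ≈ (636,-14.6), key at yaw ≈ 2.49, and thick ring at (466,-103) with its keyway at yaw ≈ 2.52. Now I move above the thick ring.

```bash
python3 - <<'E'
from h import *
plan([(465.5,-102.6,60,1.47),(465.5,-102.6,4,1.47)])
E
```

```text
shift [-2.8, -5.35, 16.99] turn [-0.001, -0.001, -0.003]
shift [0.0, 0.0, 5.6] turn [0.0, 0.0, 0.0]
```

To row units: 17 cm / 50 = 0.34, 5.6 cm / 50 = 0.112.

>>> servo_tool(
  motion=[
    [[-0.02,-0.036,0.112],[0,0,0],1],
    [[-0.038,-0.072,0.226],[0,0,0],1],
    [[-0.056,-0.107,0.34],[0,0,0],1],
    [[-0.056,-0.107,0.34],[0,0,0],1],
  ],
)

```text
clock: 2.52
tcp_pos: [460.0, -106.0, 57.1]
tool_rot: [-2.335, -2.091, 0.011]
contact_force: [0.8, -0.2, 0.1]
finger_gap: 88.0
finger_force: 0.0
```

```bash
python3 - <<'E'
from h import *
rep(); plan([(465.5,-102.6,4,1.47)])
E
```

```text
t 2.52 tcp [ 459.96 -106.03   57.14] yaw 1.4605 tilt [-9.8e-03  4.0e-04 -1.0e+00] F [ 0.75 -0.24  0.09] Mo [-0.024 -0.097 -0.022] gap 88.0 ff 0.0 j7 -0.29
shift [0.41, 0.57, 5.31] turn [-0.01, 0.001, -0.01]
```

To row units: 5.6 cm / 50 = 0.112, 5 cm / 50 = 0.1.

>>> servo_tool(
  motion=[
    [[0,0,0.05],[0,0,0],1],
    [[0,0,0.1],[0,0,0],1],
    [[0,0,0.112],[0,0,0],1],
    [[0,0,0.112],[0,0,0],1],
    [[0,0,0.112],[0,0,0],1],
  ],
)

```text
clock: 3.15
tcp_pos: [466.4, -104.7, 5.5]
tool_rot: [2.336, 2.098, 0.002]
contact_force: [-0.6, -0.5, 0.6]
finger_gap: 87.7
finger_force: 0.0
```

```bash
python3 - <<'E'
from h import *
rep(); plan([(465.5,-102.6,4,1.47)])
E
```

```text
t 3.15 tcp [ 466.4  -104.67    5.51] yaw 1.4634 tilt [ 2.2e-03 -6.0e-04 -1.0e+00] F [-0.58 -0.53  0.62] Mo [-0.075 -0.05   0.007] gap 87.7 ff 0.0 j7 -0.36
shift [0.2, -0.11, 0.15] turn [0.002, 0.0, -0.007]
```

To row units: 0.2 cm / 50 = 0.004, 0.1 cm / 50 = 0.002.

>>> servo_tool(
  motion=[
    [[0.004,0,0.002],[0,0,0],1],
    [[0.004,0,0.002],[0,0,0],0.6],
    [[0.004,0,0.002],[0,0,0],0.3],
    [[0.004,0,0.002],[0,0,0],0.3],
    [[0.004,0,0.002],[0,0,0],0.3],
  ],
)

```text
clock: 3.78
tcp_pos: [465.4, -102.4, 3.1]
tool_rot: [-2.337, -2.099, 0.0]
contact_force: [-0.5, 0.0, 0.8]
finger_gap: 55.3
finger_force: 30.0
```

```bash
python3 - <<'E'
from h import *
rep()
E
```

```text
t 3.77 tcp [ 465.41 -102.39    3.15] yaw 1.4638 tilt [-0.  0. -1.] F [-0.46  0.03  0.84] Mo [-0.034 -0.078  0.007] gap 55.3 ff 30.0 j7 -0.37
```

>>> servo_tool(
  motion=[
    [[0,0,-0.06],[0,0,0],0.3],
    [[0,0,-0.16],[0,0,0],0.3],
    [[0,0,-0.26],[0,0,0],0.3],
    [[0,0,-0.26],[0,0,0],0.3],
    [[0,0,-0.26],[0,0,0],0.3],
  ],
)

```text
clock: 4.4
tcp_pos: [464.5, -102.5, 132.3]
tool_rot: [-2.337, -2.099, 0.002]
contact_force: [-1.7, 0.1, -3.1]
finger_gap: 54.9
finger_force: 30.0
```

>>> servo_tool(
  motion=[
    [[0,0,0],[0,0,0],0.3],
    [[0,0,0],[0,0,0],0.3],
  ],
)

```text
clock: 4.65
tcp_pos: [464.6, -102.2, 131.9]
tool_rot: [-2.335, -2.098, 0.002]
contact_force: [1.0, -0.2, -1.6]
finger_gap: 55.1
finger_force: 30.0
```

```bash
python3 - <<'E'
from h import *
rep()
c=camera_model("wrist"); print(c["position"],c["rotation"])
p,d=capture("wrist"); cv2.imwrite("pics/w2.png",p[:,:,::-1])
p,d=capture("top"); cv2.imwrite("pics/t2.png",p[:,:,::-1]);rep()
w=cv2.imread("pics/w2.png")
t=cv2.resize(cv2.imread("pics/t2.png")[200:340,300:480],(400,311))
cv2.imwrite("pics/v2.png",np.vstack([cv2.resize(w[60:400,120:520],(400,280)),t]))
E
```

```text
t 4.65 tcp [ 464.58 -102.15  131.93] yaw 1.464 tilt [-2.4e-03  7.0e-04 -1.0e+00] F [ 1.04 -0.17 -1.63] Mo [-0.047 -0.059 -0.021] gap 55.1 ff 30.0 j7 -0.21
[474.28488058 -18.62946888 294.48046046] [ 2.8284667  -0.15179784 -0.02551886]
t 4.75 tcp [ 464.97 -102.2   132.38] yaw 1.464 tilt [-1.5e-03  5.0e-04 -1.0e+00] F [ 0.36  0.83 -1.78] Mo [-0.064 -0.066 -0.008] gap 55.3 ff 30.0 j7 -0.21
```

View pics/v2.png

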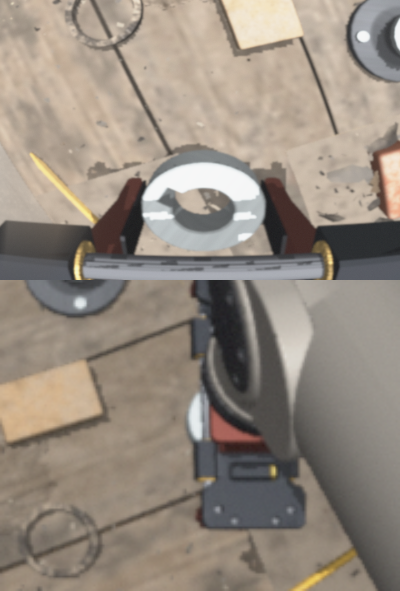

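```bash
python3 - <<'E'
from h import *
K=camera_model("wrist")["camera_matrix"]
pose=(K,np.array([474.28488058,-18.62946888,294.48046046]),R.from_rotvec([2.8284667,-0.15179784,-0.02551886]).as_matrix())
p=cv2.imread("pics/w2.png")
for v in(295,303,311): print(v,[ (u,p[v,u].tolist()) for u in list(range(255,268,2))+list(range(380,394,2))])
t=down(1.464)
for u in(261,386): 
    w=onplane("wrist",u,303,151,pose); print(u,w, t.T@(w-np.array([464.7,-102.15,132])))
s=p[200:380,240:410]; cv2.imwrite("pics/w2c.png",cv2.resize(s,(680,600)))
E
```

```text
295 [(255, [52, 57, 88]), (257, [47, 48, 66]), (259, [45, 43, 44]), (261, [43, 41, 42]), (263, [128, 127, 123]), (265, [230, 228, 224]), (267, [246, 246, 245]), (380, [180, 178, 172]), (382, [135, 133, 129]), (384, [58, 57, 55]), (386, [34, 33, 33]), (388, [32, 30, 37]), (390, [40, 43, 60]), (392, [43, 46, 69])]
303 [(255, [48, 48, 64]), (257, [42, 41, 41]), (259, [40, 39, 38]), (261, [97, 96, 93]), (263, [190, 187, 181]), (265, [231, 230, 225]), (267, [234, 233, 229]), (380, [191, 189, 184]), (382, [178, 177, 171]), (384, [140, 139, 135]), (386, [61, 59, 59]), (388, [34, 32, 33]), (390, [33, 32, 32]), (392, [40, 42, 57])]
311 [(255, [36, 34, 34]), (257, [33, 33, 34]), (259, [37, 36, 35]), (261, [92, 92, 89]), (263, [173, 172, 166]), (265, [195, 193, 186]), (267, [197, 195, 189]), (380, [188, 187, 181]), (382, [186, 185, 180]), (384, [150, 149, 144]), (386, [63, 62, 60]), (388, [36, 35, 33]), (390, [36, 35, 33]), (392, [35, 33, 34])]
261 [438.43149945 -93.31123102 151.        ] [  5.98836213 -27.0609955  -19.        ]
386 [493.24884769 -99.19024791 151.        ] [  5.98600914  28.07070593 -19.        ]
```

View pics/w2c.png

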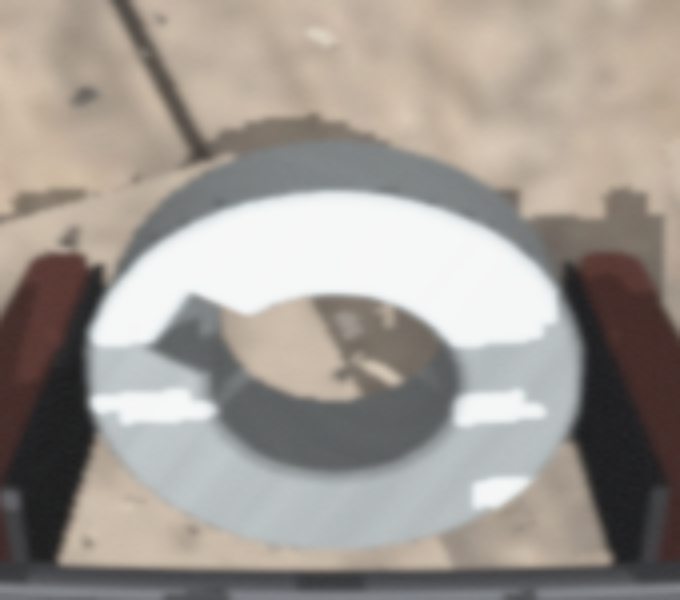

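```bash
python3 - <<'E'
from h import *
K=camera_model("wrist")["camera_matrix"]
pose=(K,np.array([474.28488058,-18.62946888,294.48046046]),R.from_rotvec([2.8284667,-0.15179784,-0.02551886]).as_matrix())
p=cv2.imread("pics/w2.png"); t=down(1.464); T=np.array([464.7,-102.15,132])
g=lambda a,b,z=151:(t.T@(onplane("wrist",240+a/4-.4,200+b/3.333-.35,z,pose)-T))[:2]
P=np.array([g(*i) for i in((335,190),(335,548),(88,350),(583,350),(180,245),(500,240),(180,495),(490,495))])
A=np.c_[2*P,np.ones(len(P))]; x=np.linalg.lstsq(A,(P**2).sum(1),rcond=None)[0]; c=x[:2]; print(P.round(1).tolist(),"ring in tool",c,np.sqrt(x[2]+c@c))
for q in((192,293),(148,347),(170,320)):
    v=g(*q)-c; w=t[:2,:2]@v; print("keyway r",np.hypot(*v),"yaw",np.arctan2(w[1],w[0]))
# arbor: bright blobs right part
m=(p.min(-1)>225).astype(np.uint8); m[:, :440]=0; m[200:]=0
cs,_=cv2.findContours(m,cv2.RETR_EXTERNAL,cv2.CHAIN_APPROX_NONE)
for q in cs:
    if cv2.contourArea(q)>60:
        z=95; W=np.array([onplane("wrist",a,b,z,pose)[:2] for a,b in q[:,0]],np.float32); print(q[:,0].mean(0),cv2.contourArea(q),cv2.fitEllipse(W))
cv2.imwrite("pics/w2a.png",cv2.resize(p[40:180,440:600],(640,560),interpolation=cv2.INTER_CUBIC))
E
```

```text
[[28.1, 0.5], [-27.5, 0.4], [5.2, -26.9], [5.2, 27.8], [20.6, -15.9], [21.2, 17.9], [-18.2, -17.7], [-18.2, 18.6]] ring in tool [0.58589921 0.65671745] 27.0299756415738
keyway r 20.413147260084873 yaw 2.3317820436468204
keyway r 21.39588424336249 yaw 2.7910189887673704
keyway r 20.349744261928144 yaw 2.5638418480214105
[543.32142857 143.03571429] 71.0 ((604.695556640625, -39.483253479003906), (6.264501571655273, 6.888868808746338), 33.86045837402344)
[552.85714286 127.25714286] 78.5 ((612.6062622070312, -29.63648223876953), (4.694526195526123, 11.892729759216309), 123.54735565185547)
[483.      103.59375] 96.0 ((564.2141723632812, -15.85269546508789), (6.548094272613525, 6.857394218444824), 11.396702766418457)
[580.9375   103.890625] 367.0 ((636.3211669921875, -14.698883056640625), (16.01445960998535, 16.304861068725586), 28.316959381103516)
[529.29801325  93.04635762] 487.5 ((604.0009155273438, -15.41440486907959), (33.85538864135742, 34.93806838989258), 121.7841567993164)
[539.5         65.53333333] 75.0 ((604.91943359375, 7.54585599899292), (6.550333023071289, 6.846985340118408), 19.950532913208008)
```

View pics/w2a.png

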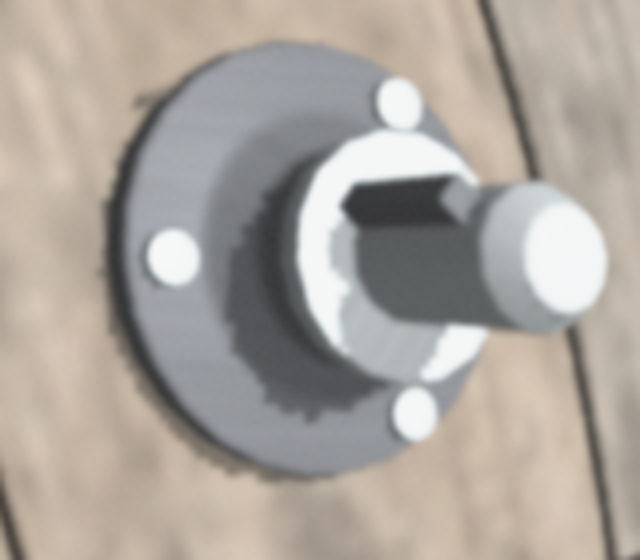

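```bash
python3 - <<'E'
from h import *
K=camera_model("wrist")["camera_matrix"]
pose=(K,np.array([474.28488058,-18.62946888,294.48046046]),R.from_rotvec([2.8284667,-0.15179784,-0.02551886]).as_matrix())
c=np.array([636.35,-14.65])
for q,z in(((440,190),81),((460,177),81),((485,188),81),((462,222),81),((342,205),45),((358,182),45)):
    w=onplane("wrist",440+q[0]/4-.4,40+q[1]/4-.4,z,pose)[:2]-c; print(q,z,np.hypot(*w).round(1),np.arctan2(w[1],w[0]).round(3))
rep(); plan([(550,-60,135,1.44),(635.7,-15.1,135,1.41),(635.7,-15.1,98,1.41)])
E
```

```text
(440, 190) 81 18.6 2.557
(460, 177) 81 16.8 2.296
(485, 188) 81 12.5 2.069
(462, 222) 81 12.4 2.714
(342, 205) 45 16.4 2.555
(358, 182) 45 16.6 2.196
t 4.75 tcp [ 464.97 -102.2   132.38] yaw 1.464 tilt [-1.5e-03  5.0e-04 -1.0e+00] F [ 0.36  0.83 -1.78] Mo [-0.064 -0.066 -0.008] gap 55.3 ff 30.0 j7 -0.21
shift [5.1, 8.0, -0.27] turn [-0.002, -0.0, 0.024]
shift [5.57, 7.91, 0.0] turn [0.0, 0.0, 0.03]
shift [0.0, 0.0, 3.7] turn [0.0, 0.0, 0.0]
```

```bash
python3 - <<'E'
from h import *
plan([(550,-60,135,1.40),(635.7,-15.1,135,1.345)])
E
```

```text
shift [5.1, 8.0, -0.27] turn [-0.002, -0.0, 0.064]
shift [5.88, 7.68, 0.0] turn [0.0, 0.0, 0.055]
```

To row units: 8 cm / 50 = 0.16, 5.1 cm / 50 = 0.102, 0.064 rad / 3.1416 = 0.0204.

>>> servo_tool(
  motion=[
    [[0.034,0.054,-0.002],[0,0,0.0064],0.3],
    [[0.068,0.108,-0.004],[0,0,0.0127],0.3],
    [[0.102,0.16,-0.006],[0,0,0.0204],0.3],
  ],
)

```text
clock: 5.12
tcp_pos: [551.2, -59.8, 135.8]
tool_rot: [-2.404, -2.022, 0.001]
contact_force: [0.5, 0.2, -1.9]
finger_gap: 54.8
finger_force: 30.0
```

To row units: 7.7 cm / 50 = 0.154, 6.3 cm / 50 = 0.126, 0.055 rad / 3.1416 = 0.0175.

>>> servo_tool(
  motion=[
    [[0.05,0.066,0],[0,0,0.0095],0.3],
    [[0.096,0.126,0],[0,0,0.0175],0.3],
    [[0.118,0.154,0],[0,0,0.0175],0.3],
    [[0.118,0.154,0],[0,0,0.0175],0.3],
    [[0.118,0.154,0],[0,0,0.0175],0.3],
  ],
)

```text
clock: 5.75
tcp_pos: [635.2, -15.9, 135.5]
tool_rot: [-2.458, -1.956, 0.003]
contact_force: [-0.1, -0.1, -1.5]
finger_gap: 54.8
finger_force: 30.0
```

>>> servo_tool(
  motion=[
    [[0,0,0],[0,0,0],0.3],
    [[0,0,0],[0,0,0],0.3],
    [[0,0,0],[0,0,0],0.3],
    [[0,0,0],[0,0,0],0.3],
  ],
)

```text
clock: 6.25
tcp_pos: [636.3, -15.3, 136.3]
tool_rot: [2.458, 1.957, 0.0]
contact_force: [-0.1, 0.9, -2.4]
finger_gap: 55.4
finger_force: 30.0
```

```bash
python3 - <<'E'
from h import *
rep(); 
c=camera_model("wrist"); p,d=capture("wrist"); cv2.imwrite("pics/w3.png",p[:,:,::-1]);np.save("pics/w3pose.npy",np.r_[c["position"],c["rotation"]])
rep();plan([(635.7,-15.1,98,1.345)])
cv2.imwrite("pics/w3c.png",cv2.resize(p[200:380,240:410,::-1],(680,600)))
E
```

```text
t 6.25 tcp [636.26 -15.3  136.27] yaw 1.3446 tilt [ 1.e-04 -1.e-04 -1.e+00] F [-0.11  0.95 -2.37] Mo [-0.029 -0.066 -0.034] gap 55.4 ff 30.0 j7 -0.52
t 6.3 tcp [636.28 -15.23 136.24] yaw 1.3447 tilt [ 1.e-04 -0.e+00 -1.e+00] F [-0.16 -0.19 -1.56] Mo [ 0.047 -0.105  0.009] gap 55.1 ff 30.0 j7 -0.52
shift [-0.0, -0.06, 3.82] turn [0.0, 0.0, -0.0]
```

View pics/w3c.png

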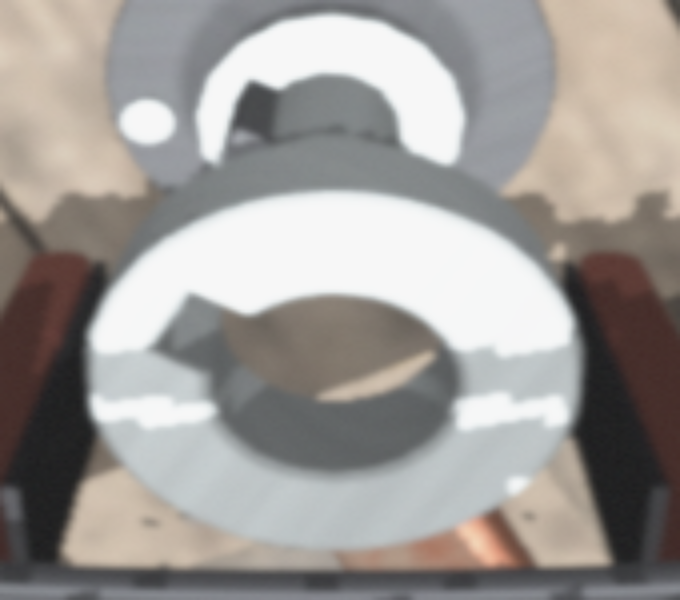

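To row units: 4.2 cm / 50 = 0.084, -0.06 cm / 50 = -0.0012.

>>> servo_tool(
  motion=[
    [[0,-0.0012,0.03],[0,0,0],0.3],
    [[0,-0.0012,0.06],[0,0,0],0.3],
    [[0,-0.0012,0.076],[0,0,0],0.3],
    [[0,-0.0012,0.084],[0,0,0],0.3],
    [[0,-0.0012,0.084],[0,0,0],0.3],
  ],
)

```text
clock: 6.92
tcp_pos: [635.7, -14.9, 93.9]
tool_rot: [-2.457, -1.957, 0.0]
contact_force: [0.4, -0.4, -1.8]
finger_gap: 55.3
finger_force: 30.0
```

To row units: 0.4 cm / 50 = 0.008, 0.2 cm / 50 = 0.004.

>>> servo_tool(
  motion=[
    [[0,0,0.004],[0,0,0],0.3],
    [[0,0,0.008],[0,0,0],0.3],
    [[0,0,0.008],[0,0,0],0.3],
  ],
)

```text
clock: 7.3
tcp_pos: [635.7, -15.1, 90.2]
tool_rot: [2.458, 1.957, -0.0]
contact_force: [-0.1, 1.1, -2.4]
finger_gap: 55.3
finger_force: 30.0
```

```bash
python3 - <<'E'
from h import *
rep()
E
```

```text
t 7.3 tcp [635.69 -15.11  90.16] yaw 1.3447 tilt [ 0.e+00 -1.e-04 -1.e+00] F [-0.1   1.12 -2.42] Mo [-0.044 -0.058  0.002] gap 55.3 ff 30.0 j7 -0.55
```

To row units: 0.5 cm / 50 = 0.01, 0.4 cm / 50 = 0.008.

>>> servo_tool(
  motion=[
    [[0,0,0.002],[0,0,0],0.3],
    [[0,0,0.004],[0,0,0],0.3],
    [[0,0,0.006],[0,0,0],0.3],
    [[0,0,0.008],[0,0,0],0.3],
    [[0,0,0.01],[0,0,0],0.3],
  ],
)

```text
clock: 7.92
tcp_pos: [635.7, -15.1, 85.1]
tool_rot: [2.458, 1.957, -0.0]
contact_force: [-0.0, -0.1, -1.7]
finger_gap: 54.7
finger_force: 30.0
```

>>> servo_tool(
  motion=[
    [[0,0,0.0008],[0,0,0],0.3],
    [[0,0,0.0016],[0,0,0],0.3],
    [[0,0,0.0024],[0,0,0],0.3],
    [[0,0,0.0032],[0,0,0],0.3],
    [[0,0,0.004],[0,0,0],0.3],
  ],
)

```text
clock: 8.55
tcp_pos: [635.7, -15.0, 83.1]
tool_rot: [2.458, 1.957, -0.0]
contact_force: [-0.6, 0.5, -2.3]
finger_gap: 55.0
finger_force: 30.0
```

To row units: 0.2 cm / 50 = 0.004, 0.16 cm / 50 = 0.0032.

>>> servo_tool(
  motion=[
    [[0,0,0.0008],[0,0,0],0.3],
    [[0,0,0.0016],[0,0,0],0.3],
    [[0,0,0.0024],[0,0,0],0.3],
    [[0,0,0.0032],[0,0,0],0.3],
    [[0,0,0.004],[0,0,0],0.3],
  ],
)

```text
clock: 9.18
tcp_pos: [635.7, -15.1, 81.1]
tool_rot: [2.458, 1.957, 0.0]
contact_force: [-1.0, 0.3, -1.1]
finger_gap: 55.0
finger_force: 30.0
```

```bash
python3 - <<'E'
from h import *
rep()
E
```

```text
t 9.18 tcp [635.74 -15.05  81.14] yaw 1.3448 tilt [ 0. -0. -1.] F [-0.96  0.29 -1.09] Mo [-0.045 -0.07   0.023] gap 55.0 ff 30.0 j7 -0.55
```

The ring is past the key's top without contact, so I continue down in moderate steps.

To row units: 0.75 cm / 50 = 0.015, 0.6 cm / 50 = 0.012.

>>> servo_tool(
  motion=[
    [[0,0,0.003],[0,0,0],0.3],
    [[0,0,0.006],[0,0,0],0.3],
    [[0,0,0.009],[0,0,0],0.3],
    [[0,0,0.012],[0,0,0],0.3],
    [[0,0,0.015],[0,0,0],0.3],
  ],
)

```text
clock: 9.8
tcp_pos: [635.7, -15.0, 73.5]
tool_rot: [-2.458, -1.957, 0.0]
contact_force: [-0.9, 0.2, -2.3]
finger_gap: 55.2
finger_force: 30.0
```

```bash
python3 - <<'E'
from h import *
rep()
E
```

```text
t 9.8 tcp [635.71 -15.    73.52] yaw 1.3448 tilt [-0.  0. -1.] F [-0.86  0.18 -2.32] Mo [-0.058 -0.123  0.034] gap 55.2 ff 30.0 j7 -0.56
```

To row units: 1 cm / 50 = 0.02, 0.8 cm / 50 = 0.016.

>>> servo_tool(
  motion=[
    [[0,0,0.004],[0,0,0],0.3],
    [[0,0,0.008],[0,0,0],0.3],
    [[0,0,0.012],[0,0,0],0.3],
    [[0,0,0.016],[0,0,0],0.3],
    [[0,0,0.02],[0,0,0],0.3],
  ],
)

```text
clock: 10.42
tcp_pos: [635.7, -15.0, 63.5]
tool_rot: [2.458, 1.957, 0.0]
contact_force: [0.7, -1.2, -1.8]
finger_gap: 55.3
finger_force: 30.0
```

To row units: 1 cm / 50 = 0.02, 0.8 cm / 50 = 0.016.

>>> servo_tool(
  motion=[
    [[0,0,0.004],[0,0,0],0.3],
    [[0,0,0.008],[0,0,0],0.3],
    [[0,0,0.012],[0,0,0],0.3],
    [[0,0,0.016],[0,0,0],0.3],
    [[0,0,0.02],[0,0,0],0.3],
  ],
)

```text
clock: 11.05
tcp_pos: [635.7, -15.0, 53.5]
tool_rot: [-2.458, -1.957, 0.0]
contact_force: [-0.3, 0.1, -2.1]
finger_gap: 55.2
finger_force: 30.0
```

```bash
python3 - <<'E'
from h import *
rep()
E
```

```text
t 11.05 tcp [635.73 -15.04  53.51] yaw 1.3448 tilt [-0.  0. -1.] F [-0.28  0.06 -2.11] Mo [-0.054 -0.076  0.023] gap 55.2 ff 30.0 j7 -0.57
```

To row units: 0.42 cm / 50 = 0.0084, 0.38 cm / 50 = 0.0076.

>>> servo_tool(
  motion=[
    [[0,0,0.002],[0,0,0],0.3],
    [[0,0,0.004],[0,0,0],0.3],
    [[0,0,0.006],[0,0,0],0.3],
    [[0,0,0.0076],[0,0,0],0.3],
    [[0,0,0.0084],[0,0,0],0.3],
  ],
)

```text
clock: 11.68
tcp_pos: [635.7, -15.0, 49.4]
tool_rot: [-2.458, -1.957, 0.0]
contact_force: [0.1, -0.3, -1.1]
finger_gap: 55.5
finger_force: 30.0
```

To row units: 0.06 cm / 50 = 0.0012, 0.04 cm / 50 = 0.0008.

>>> servo_tool(
  motion=[
    [[0,0,0.0004],[0,0,0],0.3],
    [[0,0,0.0008],[0,0,0],0.3],
    [[0,0,0.0012],[0,0,0],0.3],
  ],
)

```text
clock: 12.05
tcp_pos: [635.7, -15.1, 48.9]
tool_rot: [2.458, 1.957, 0.0]
contact_force: [-0.6, 0.4, -1.7]
finger_gap: 55.3
finger_force: 30.0
```

```bash
python3 - <<'E'
from h import *
rep()
E
```

```text
t 12.05 tcp [635.75 -15.07  48.86] yaw 1.3448 tilt [ 0. -0. -1.] F [-0.59  0.4  -1.74] Mo [-0.002 -0.056 -0.043] gap 55.3 ff 30.0 j7 -0.57
```

>>> servo_tool(
  motion=[
    [[0,0,0],[0,0,0],0.8],
    [[0,0,0],[0,0,0],1],
    [[0,0,0],[0,0,0],1],
    [[0,0,0],[0,0,0],1],
    [[0,0,0],[0,0,0],1],
  ],
)

```text
clock: 12.68
tcp_pos: [635.7, -15.0, 48.9]
tool_rot: [2.458, 1.957, 0.0]
contact_force: [-0.3, -0.3, 0.9]
finger_gap: 88.0
finger_force: 0.0
```

```bash
python3 - <<'E'
from h import *
rep()
p,d=capture("scene"); P=cloud("scene",d); cv2.imwrite("pics/s3.png",p[:,:,::-1])
c=P[300:370,165:230].reshape(-1,3); c=c[(c[:,2]>10)&(c[:,2]<300)]; print("cup",np.percentile(c,2,axis=0),np.percentile(c,98,axis=0))
plan([(635.7,-15,130,1.345),(570,100,140,1.39),(500,224.5,140,1.45)])
E
```

```text
t 12.68 tcp [635.75 -15.02  48.89] yaw 1.3448 tilt [ 0.  0. -1.] F [-0.33 -0.32  0.95] Mo [-0.035 -0.108  0.063] gap 88.0 ff 0.0 j7 -0.57
cup [568.88828472 216.27083201  10.97793639] [708.00436357 339.02865926  61.29016797]
shift [0.0, -0.01, -8.11] turn [0.0, 0.0, -0.0]
shift [9.74, -8.98, -1.0] turn [0.0, 0.0, -0.045]
shift [10.99, -9.12, 0.0] turn [0.0, 0.0, -0.06]
```

Released. Now I rise and travel to the thin ring.

To row units: -8.1 cm / 50 = -0.162, -6 cm / 50 = -0.12.

>>> servo_tool(
  motion=[
    [[0,0,-0.03],[0,0,0],1],
    [[0,0,-0.07],[0,0,0],1],
    [[0,0,-0.12],[0,0,0],1],
    [[0,0,-0.162],[0,0,0],1],
    [[0,0,-0.162],[0,0,0],1],
  ],
)

```text
clock: 13.35
tcp_pos: [637.3, -14.9, 132.6]
tool_rot: [2.456, 1.955, 0.006]
contact_force: [0.4, 0.7, 0.5]
finger_gap: 87.6
finger_force: 0.0
```

To row units: 9.7 cm / 50 = 0.194, -9 cm / 50 = -0.18, -0.045 rad / 3.1416 = -0.0143.

>>> servo_tool(
  motion=[
    [[0.064,-0.06,-0.02],[0,0,-0.0048],1],
    [[0.13,-0.12,-0.02],[0,0,-0.0095],1],
    [[0.194,-0.18,-0.02],[0,0,-0.0143],1],
  ],
)

```text
clock: 13.72
tcp_pos: [568.6, 100.6, 139.3]
tool_rot: [-2.413, -2.012, 0.001]
contact_force: [0.9, -0.3, 0.5]
finger_gap: 88.0
finger_force: 0.0
```

To row units: 11 cm / 50 = 0.22, -9.1 cm / 50 = -0.182, -0.06 rad / 3.1416 = -0.0191.

>>> servo_tool(
  motion=[
    [[0.074,-0.062,0],[0,0,-0.0064],1],
    [[0.148,-0.124,0],[0,0,-0.0127],1],
    [[0.22,-0.182,0],[0,0,-0.0191],1],
    [[0.22,-0.182,0],[0,0,-0.0191],1],
    [[0.22,-0.182,0],[0,0,-0.0191],1],
  ],
)

```text
clock: 14.35
tcp_pos: [500.1, 223.3, 139.3]
tool_rot: [2.352, 2.082, -0.002]
contact_force: [1.0, -0.2, -0.2]
finger_gap: 87.5
finger_force: 0.0
```

```bash
python3 - <<'E'
from h import *
import h
pose=cam("wrist"); s,t,M=state(); p,d=capture("wrist"); rep(); p=p[:,:,::-1].copy(); cv2.imwrite("pics/w4.png",p)
P,D=capture("top"); P=P[:,:,::-1].copy(); cv2.imwrite("pics/t4.png",P)
# where A and the placed thick ring should project
K,c,Mr=pose
for q in((498,225,12),(636,-15,67)):
    v=Mr.T@(np.array(q)-c); th=np.arccos(v[2]/np.linalg.norm(v)); print(q,K[:2,2]+K[0,0]*th*v[:2]/np.hypot(*v[:2]))
k=cv2.resize(P[160:220,305:365],(400,400),interpolation=cv2.INTER_CUBIC)
cv2.imwrite("pics/v4.png",np.hstack([cv2.resize(p,(400,400)),k]))
E
```

```text
t 14.4 tcp [500.5  222.71 139.33] yaw 1.4479 tilt [-5.0e-04 -1.1e-03 -1.0e+00] F [0.04 0.26 0.49] Mo [-0.064 -0.089  0.03 ] gap 88.0 ff 0.0 j7 -0.9
(498, 225, 12) [319.65438829 221.48514429]
(636, -15, 67) [481.5515315  444.60671783]
```

View pics/v4.png

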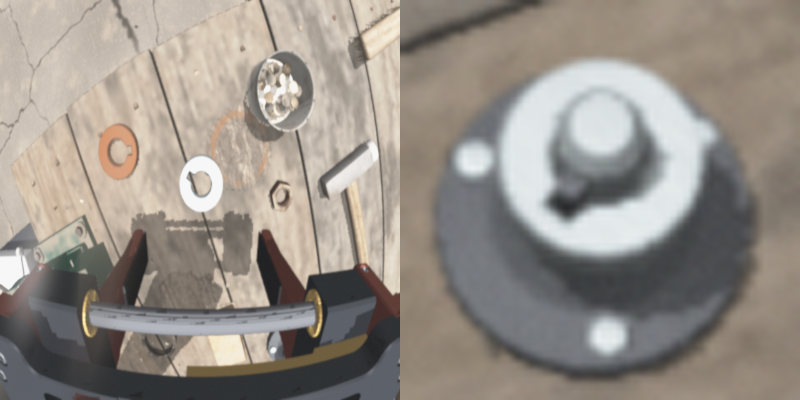

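The thick ring is home on the flange with the key inside its keyway. The thin ring shows at about (322,220) in the wrist view.

```bash
python3 - <<'E'
from h import *
p=cv2.imread("pics/w4.png")
# settled now: re-capture with its own pose
pose=cam("wrist"); q,_=capture("wrist"); q=q[:,:,::-1].copy()
import h; h.cam=lambda n:pose
rep()
try: print(ring("wrist",q,321,220,12,50))
except Exception as e: print(e)
plan([(498.5,224.5,50,1.45),(498.5,224.5,3,1.45)])
E
```

```text
t 14.5 tcp [500.75 222.57 139.49] yaw 1.4471 tilt [-3.e-04 -8.e-04 -1.e+00] F [-0.27 -0.53  0.22] Mo [-0.051 -0.037  0.035] gap 88.1 ff 0.0 j7 -0.9
(array([500.72109985, 222.61117554]), (55.0151481628418, 67.78268432617188), np.float64(2.4074680428250677), np.float64(23.289773148668928), np.float64(11.54278509704751))
shift [0.17, -0.25, 8.95] turn [-0.0, 0.001, -0.003]
shift [0.0, 0.0, 4.7] turn [0.0, 0.0, 0.0]
```

```bash
python3 - <<'E'
from h import *
pose=cam("wrist"); q,_=capture("wrist"); q=q[:,:,::-1].copy()
s=cv2.resize(q[170:270,270:370],None,fx=4,fy=4,interpolation=cv2.INTER_CUBIC)
for th in(205,225):
    m=((s.min(-1)>th)).astype(np.uint8); m=cv2.morphologyEx(m,cv2.MORPH_OPEN,np.ones((9,9)))
    cs,hi=cv2.findContours(m,cv2.RETR_CCOMP,cv2.CHAIN_APPROX_NONE)
    for c,hh in zip(cs,hi[0]):
        if cv2.contourArea(c)<800: continue
        W=np.array([onplane("wrist",270+(a+.5)/4-.5,170+(b+.5)/4-.5,12,pose)[:2] for a,b in c[:,0]],np.float32)
        e=cv2.fitEllipse(cv2.convexHull(W)); print(th,hh[3]<0,np.round(e[0],2),np.round(e[1],1))
        if hh[3]<0: c0=np.array(e[0])
        else:
            v=W-c0; r=np.hypot(*v.T); f=v[r>16.8]; print("keyway",len(f),r.max(),np.arctan2(*f.mean(0)[::-1]))
cv2.imwrite("pics/w5.png",s); rep()
E
```

```text
205 True [499.57 224.97] [56.6 56.6]
205 False [497.29 227.06] [28.1 35.4]
keyway 73 20.954236872657013 2.480536858144056
225 True [499.59 224.98] [55.8 55.9]
225 False [497.3  226.91] [28.1 36.1]
keyway 78 21.24334979957057 2.4834321233495116
t 14.55 tcp [500.69 222.74 139.56] yaw 1.4472 tilt [-2.e-04 -7.e-04 -1.e+00] F [ 0.33  1.21 -0.35] Mo [-0.014 -0.031 -0.025] gap 88.2 ff 0.0 j7 -0.9
```

```bash
python3 - <<'E'
from h import *
plan([(499,224.4,60,1.447),(499,224.4,3,1.447)])
E
```

```text
shift [0.15, -0.19, 7.96] turn [-0.0, 0.001, 0.0]
shift [0.0, 0.0, 5.7] turn [0.0, 0.0, 0.0]
```

To row units: 12.5 cm / 50 = 0.25, -0.19 cm / 50 = -0.0038.

>>> servo_tool(
  motion=[
    [[0.003,-0.0038,0.08],[0,0,0],1],
    [[0.003,-0.0038,0.16],[0,0,0],1],
    [[0.003,-0.0038,0.22],[0,0,0],1],
    [[0.003,-0.0038,0.25],[0,0,0],1],
    [[0.003,-0.0038,0.25],[0,0,0],1],
  ],
)

```text
clock: 15.18
tcp_pos: [498.2, 225.4, 14.3]
tool_rot: [-2.352, -2.082, 0.002]
contact_force: [-0.9, -0.3, 0.3]
finger_gap: 88.0
finger_force: 0.0
```

To row units: 1.1 cm / 50 = 0.022, 0.6 cm / 50 = 0.012.

>>> servo_tool(
  motion=[
    [[0,0,0.012],[0,0,0],1],
    [[0,0,0.022],[0,0,0],1],
    [[0,0,0.022],[0,0,0],1],
    [[0,0,0.022],[0,0,0],1],
  ],
)

```text
clock: 15.68
tcp_pos: [498.5, 226.1, 4.2]
tool_rot: [2.352, 2.083, 0.001]
contact_force: [0.0, -0.2, 0.3]
finger_gap: 88.0
finger_force: 0.0
```

```bash
python3 - <<'E'
from h import *
rep(); plan([(499,224.4,3,1.447)])
E
```

```text
t 15.68 tcp [498.52 226.07   4.16] yaw 1.4498 tilt [ 5.e-04  2.e-04 -1.e+00] F [ 0.03 -0.2   0.3 ] Mo [-0.032 -0.055  0.013] gap 88.0 ff 0.0 j7 -1.04
shift [-0.16, 0.07, 0.12] turn [0.0, -0.0, 0.003]
```

To row units: -0.16 cm / 50 = -0.0032, 0.07 cm / 50 = 0.0014.

>>> servo_tool(
  motion=[
    [[-0.0032,0.0014,0.002],[0,0,0],1],
    [[-0.0032,0.0014,0.002],[0,0,0],1],
    [[-0.0032,0.0014,0.002],[0,0,0],0.3],
    [[-0.0032,0.0014,0.002],[0,0,0],0.3],
    [[-0.0032,0.0014,0.002],[0,0,0],0.3],
  ],
)

```text
clock: 16.3
tcp_pos: [498.8, 224.3, 2.8]
tool_rot: [2.352, 2.083, -0.0]
contact_force: [0.3, -0.2, -0.1]
finger_gap: 60.8
finger_force: 0.0
```

>>> servo_tool(
  motion=[
    [[0,0,0],[0,0,0],0.3],
    [[0,0,0],[0,0,0],0.3],
  ],
)

```text
clock: 16.55
tcp_pos: [498.9, 224.3, 2.9]
tool_rot: [2.352, 2.083, 0.0]
contact_force: [0.1, -0.2, 0.3]
finger_gap: 55.0
finger_force: 30.0
```

```bash
python3 - <<'E'
from h import *
rep()
E
```

```text
t 16.55 tcp [498.86 224.29   2.86] yaw 1.4497 tilt [ 0.  0. -1.] F [ 0.12 -0.2   0.25] Mo [ 0.    -0.043 -0.025] gap 55.0 ff 30.0 j7 -1.04
```

>>> servo_tool(
  motion=[
    [[0,0,-0.06],[0,0,0],0.3],
    [[0,0,-0.16],[0,0,0],0.3],
    [[0,0,-0.264],[0,0,0],0.3],
    [[0,0,-0.264],[0,0,0],0.3],
    [[0,0,-0.264],[0,0,0],0.3],
  ],
)

```text
clock: 17.18
tcp_pos: [498.4, 223.7, 134.2]
tool_rot: [2.352, 2.083, -0.002]
contact_force: [-0.4, -0.7, -1.6]
finger_gap: 54.9
finger_force: 30.0
```

```bash
python3 - <<'E'
from h import *
pose=cam("wrist"); s,t,M=state(); q,_=capture("wrist"); cv2.imwrite("pics/w6.png",q[:,:,::-1]); rep()
np.savez("pics/w6.npz",K=pose[0],t=pose[1],M=pose[2],tcp=t,tm=M)
cv2.imwrite("pics/w6c.png",cv2.resize(q[200:380,240:410,::-1],(680,600)))
plan([(570,100,135,1.40),(635.7,-15.0,135,1.36)])
E
```

```text
t 17.23 tcp [498.01 223.52 133.57] yaw 1.4497 tilt [-0.0019 -0.0013 -1.    ] F [-0.24 -0.08 -1.55] Mo [-0.104 -0.066  0.026] gap 54.8 ff 30.0 j7 -0.91
shift [-11.39, 8.64, -0.14] turn [-0.002, 0.002, 0.05]
shift [-10.22, 8.43, 0.0] turn [0.0, 0.0, 0.04]
```

View pics/w6c.png

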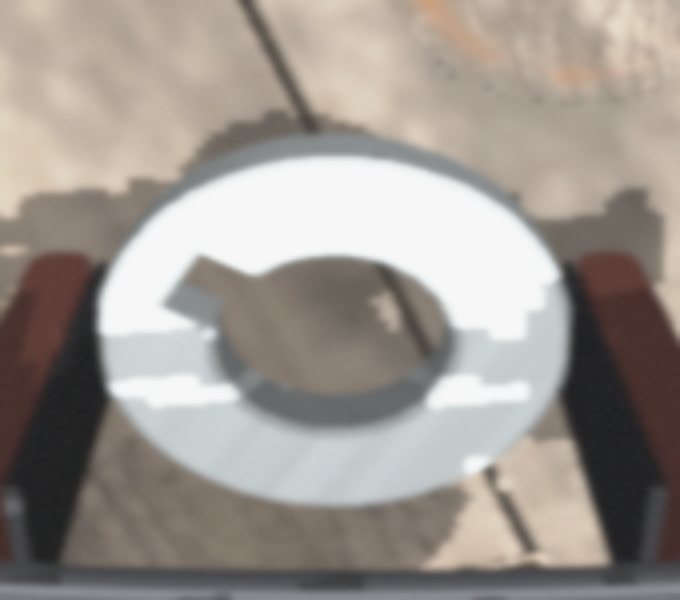

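```bash
python3 - <<'E'
from h import *
z=np.load("pics/w6.npz"); pose=(z["K"],z["t"],z["M"]); T=z["tcp"]; t=z["tm"]
g=lambda a,b:(t.T@(onplane("wrist",240+a/4-.4,200+b/3.333-.35,T[2]+9.1,pose)-T))[:2]
P=np.array([g(*i) for i in((335,155),(335,506),(98,318),(572,318),(185,207),(490,207),(185,455),(490,453))])
A=np.c_[2*P,np.ones(len(P))]; x=np.linalg.lstsq(A,(P**2).sum(1),rcond=None)[0]; c=x[:2]; print("ring in tool",c,np.sqrt(x[2]+c@c))
for q in((200,255),(162,303),(181,280)):
    v=g(*q)-c; w=t[:2,:2]@v; print("keyway r",np.hypot(*v),"yaw",np.arctan2(w[1],w[0]))
E
```

```text
ring in tool [1.17165513 0.63008141] 27.362177219928082
keyway r 20.51555081326509 yaw 2.297026567567147
keyway r 20.999003630114284 yaw 2.7199624472626014
keyway r 20.223183058359254 yaw 2.5154444814298498
```

To row units: -11.4 cm / 50 = -0.228, 8.6 cm / 50 = 0.172, 0.05 rad / 3.1416 = 0.0159.

>>> servo_tool(
  motion=[
    [[-0.076,0.058,0],[0,0,0.0048],0.3],
    [[-0.152,0.116,0],[0,0,0.0095],0.3],
    [[-0.228,0.172,0],[0,0,0.0159],0.3],
  ],
)

```text
clock: 17.6
tcp_pos: [569.9, 99.2, 132.8]
tool_rot: [-2.402, -2.023, 0.005]
contact_force: [0.3, 1.0, -1.6]
finger_gap: 55.0
finger_force: 30.0
```

To row units: -10.2 cm / 50 = -0.204, 8.4 cm / 50 = 0.168, 0.03 rad / 3.1416 = 0.0095.

>>> servo_tool(
  motion=[
    [[-0.08,0.068,0],[0,0,0.0048],0.3],
    [[-0.16,0.134,0],[0,0,0.0095],0.3],
    [[-0.204,0.168,0],[0,0,0.0095],0.3],
    [[-0.204,0.168,0],[0,0,0.0095],0.3],
    [[-0.204,0.168,0],[0,0,0.0095],0.3],
  ],
)

```text
clock: 18.23
tcp_pos: [634.6, -12.6, 133.5]
tool_rot: [-2.43, -1.988, 0.002]
contact_force: [-0.7, 0.8, -0.8]
finger_gap: 54.8
finger_force: 30.0
```

>>> servo_tool(
  motion=[
    [[0,0,0],[0,0,0],0.3],
    [[0,0,0],[0,0,0],0.3],
    [[0,0,0],[0,0,0],0.3],
    [[0,0,0],[0,0,0],0.3],
    [[0,0,0],[0,0,0],0.3],
  ],
)

```text
clock: 18.85
tcp_pos: [635.9, -14.1, 134.9]
tool_rot: [2.433, 1.987, -0.0]
contact_force: [-0.3, -1.3, -1.4]
finger_gap: 55.0
finger_force: 30.0
```

```bash
python3 - <<'E'
from h import *
rep(); plan([(635.7,-15.4,95,1.37)])
E
```

```text
t 18.85 tcp [635.86 -14.06 134.91] yaw 1.3698 tilt [ 0.e+00 -1.e-04 -1.e+00] F [-0.3  -1.33 -1.42] Mo [-0.004 -0.063  0.01 ] gap 55.0 ff 30.0 j7 -0.51
shift [-0.13, 0.01, 3.99] turn [0.0, 0.0, -0.0]
```

To row units: 4.5 cm / 50 = 0.09, -0.13 cm / 50 = -0.0026.

>>> servo_tool(
  motion=[
    [[-0.0026,0,0.03],[0,0,0],0.3],
    [[-0.0026,0,0.06],[0,0,0],0.3],
    [[-0.0026,0,0.076],[0,0,0],0.3],
    [[-0.0026,0,0.084],[0,0,0],0.3],
    [[-0.0026,0,0.09],[0,0,0],0.3],
  ],
)

```text
clock: 19.48
tcp_pos: [635.7, -15.2, 89.7]
tool_rot: [-2.433, -1.987, -0.0]
contact_force: [0.4, -0.5, -1.0]
finger_gap: 54.1
finger_force: 30.0
```

To row units: 0.45 cm / 50 = 0.009, 0.4 cm / 50 = 0.008.

>>> servo_tool(
  motion=[
    [[0,0,0.002],[0,0,0],0.3],
    [[0,0,0.004],[0,0,0],0.3],
    [[0,0,0.006],[0,0,0],0.3],
    [[0,0,0.008],[0,0,0],0.3],
    [[0,0,0.009],[0,0,0],0.3],
  ],
)

```text
clock: 20.1
tcp_pos: [635.6, -15.3, 85.3]
tool_rot: [2.433, 1.987, -0.0]
contact_force: [-0.6, 1.1, -1.4]
finger_gap: 54.6
finger_force: 30.0
```

```bash
python3 - <<'E'
from h import *
rep()
E
```

```text
t 20.1 tcp [635.6  -15.34  85.32] yaw 1.3698 tilt [-0. -0. -1.] F [-0.6   1.14 -1.36] Mo [-0.003 -0.074 -0.005] gap 54.6 ff 30.0 j7 -0.53
```

Underside is now about 82.4. I feel for the key's top at 81.

To row units: 0.2 cm / 50 = 0.004, 0.16 cm / 50 = 0.0032.

>>> servo_tool(
  motion=[
    [[0,0,0.0008],[0,0,0],0.3],
    [[0,0,0.0016],[0,0,0],0.3],
    [[0,0,0.0024],[0,0,0],0.3],
    [[0,0,0.0032],[0,0,0],0.3],
    [[0,0,0.004],[0,0,0],0.3],
  ],
)

```text
clock: 20.72
tcp_pos: [635.6, -15.4, 83.3]
tool_rot: [2.433, 1.987, -0.0]
contact_force: [-0.4, -0.0, -1.1]
finger_gap: 54.8
finger_force: 30.0
```

```bash
python3 - <<'E'
from h import *
rep()
E
```

```text
t 20.73 tcp [635.6  -15.36  83.35] yaw 1.3697 tilt [-0. -0. -1.] F [-0.42 -0.02 -1.11] Mo [-0.028 -0.115  0.019] gap 54.8 ff 30.0 j7 -0.53
```

To row units: 0.2 cm / 50 = 0.004, 0.16 cm / 50 = 0.0032.

>>> servo_tool(
  motion=[
    [[0,0,0.0008],[0,0,0],0.3],
    [[0,0,0.0016],[0,0,0],0.3],
    [[0,0,0.0024],[0,0,0],0.3],
    [[0,0,0.0032],[0,0,0],0.3],
    [[0,0,0.004],[0,0,0],0.3],
  ],
)

```text
clock: 21.35
tcp_pos: [635.6, -15.3, 81.3]
tool_rot: [2.433, 1.987, 0.0]
contact_force: [0.7, -0.0, -0.0]
finger_gap: 54.9
finger_force: 30.0
```

```bash
python3 - <<'E'
from h import *
rep()
E
```

```text
t 21.35 tcp [635.61 -15.33  81.33] yaw 1.3698 tilt [ 0. -0. -1.] F [ 0.74 -0.   -0.02] Mo [ 0.002 -0.091 -0.036] gap 54.9 ff 30.0 j7 -0.53
```

To row units: 0.5 cm / 50 = 0.01, 0.4 cm / 50 = 0.008.

>>> servo_tool(
  motion=[
    [[0,0,0.002],[0,0,0],0.3],
    [[0,0,0.004],[0,0,0],0.3],
    [[0,0,0.006],[0,0,0],0.3],
    [[0,0,0.008],[0,0,0],0.3],
    [[0,0,0.01],[0,0,0],0.3],
  ],
)

```text
clock: 21.98
tcp_pos: [635.6, -15.3, 76.3]
tool_rot: [-2.433, -1.987, 0.0]
contact_force: [0.8, -0.2, -0.8]
finger_gap: 55.2
finger_force: 30.0
```

```bash
python3 - <<'E'
from h import *
rep()
E
```

```text
t 21.98 tcp [635.59 -15.35  76.27] yaw 1.3697 tilt [-1.e-04 -0.e+00 -1.e+00] F [ 0.79 -0.16 -0.85] Mo [-0.052 -0.076  0.009] gap 55.2 ff 30.0 j7 -0.54
```

To row units: 0.5 cm / 50 = 0.01, 0.4 cm / 50 = 0.008.

>>> servo_tool(
  motion=[
    [[0,0,0.002],[0,0,0],0.3],
    [[0,0,0.004],[0,0,0],0.3],
    [[0,0,0.006],[0,0,0],0.3],
    [[0,0,0.008],[0,0,0],0.3],
    [[0,0,0.01],[0,0,0],0.3],
  ],
)

```text
clock: 22.6
tcp_pos: [635.6, -15.3, 71.3]
tool_rot: [2.433, 1.987, 0.0]
contact_force: [-0.6, -0.1, -2.0]
finger_gap: 54.7
finger_force: 30.0
```

```bash
python3 - <<'E'
from h import *
rep()
E
```

```text
t 22.6 tcp [635.64 -15.33  71.3 ] yaw 1.3698 tilt [ 1.e-04 -0.e+00 -1.e+00] F [-0.59 -0.13 -2.04] Mo [ 0.001 -0.064  0.013] gap 54.7 ff 30.0 j7 -0.54
```

Underside is about 68.4. I lower a bit more, release, then rise and step aside.

To row units: 0.07 cm / 50 = 0.0014, 0.04 cm / 50 = 0.0008.

>>> servo_tool(
  motion=[
    [[0,0,0.0008],[0,0,0],0.3],
    [[0,0,0.0014],[0,0,0],0.3],
    [[0,0,0.0014],[0,0,0],0.7],
    [[0,0,0.0014],[0,0,0],1],
    [[0,0,0.0014],[0,0,0],1],
  ],
)

```text
clock: 23.22
tcp_pos: [635.7, -15.3, 70.8]
tool_rot: [2.433, 1.987, 0.0]
contact_force: [0.3, -0.5, 0.1]
finger_gap: 78.0
finger_force: 0.0
```

To row units: -7 cm / 50 = -0.14, -4 cm / 50 = -0.08.

>>> servo_tool(
  motion=[
    [[0,0,0],[0,0,0],1],
    [[0,0,0],[0,0,0],1],
    [[0,0,-0.03],[0,0,0],1],
    [[0,0,-0.08],[0,0,0],1],
    [[0,0,-0.14],[0,0,0],1],
  ],
)

```text
clock: 23.85
tcp_pos: [635.5, -15.3, 142.1]
tool_rot: [-2.433, -1.987, 0.0]
contact_force: [1.0, -0.5, 0.1]
finger_gap: 87.7
finger_force: 0.0
```

To row units: -15 cm / 50 = -0.3, -10 cm / 50 = -0.2.

>>> servo_tool(
  motion=[
    [[0,0,-0.04],[0,0,0],1],
    [[-0.1,-0.04,-0.1],[0,0,0],1],
    [[-0.2,-0.1,-0.12],[0,0,0],1],
    [[-0.3,-0.1,-0.12],[0,0,0],1],
    [[-0.3,-0.1,-0.12],[0,0,0],1],
  ],
)

```text
clock: 24.48
tcp_pos: [555.2, -157.7, 201.2]
tool_rot: [2.44, 1.976, -0.003]
contact_force: [-0.2, 0.3, -0.1]
finger_gap: 87.1
finger_force: 0.0
```

```bash
python3 - <<'E'
from h import *
p,d=capture("scene"); P,D=capture("top"); rep()
C=cloud("top",D)[150:230,290:380].reshape(-1,3); r=np.hypot(C[:,0]-634,C[:,1]+15.4); f=C[(r<25)&(r>17)]; print("face z",np.percentile(f[:,2],[10,25,50,75,90]))
cv2.imwrite("pics/v5.png",np.hstack([cv2.resize(P[160:220,305:365,::-1],(400,400),interpolation=cv2.INTER_CUBIC),cv2.resize(p[200:280,250:330,::-1],(400,400),interpolation=cv2.INTER_CUBIC)]))
E
```

```text
t 24.57 tcp [ 556.68 -152.36  201.05] yaw 1.3688 tilt [ 4.e-04  3.e-04 -1.e+00] F [ 0.78  0.87 -0.86] Mo [-0.001 -0.089  0.031] gap 88.1 ff 0.0 j7 -0.21
face z [21.59063339 75.52473833 77.24335595 78.41521056 79.44899105]
```

View pics/v5.png

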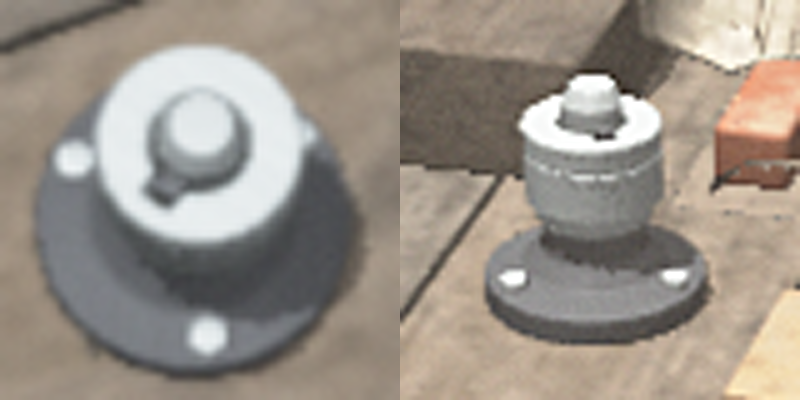

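Both rings are stacked flat over the key. The top face reads about 78 mm (79 expected, given the depth bias of about -1 mm), and the gripper is clear, so I hand in.

```bash
python3 -c "
from cell import *
print(sign_off())"
```

```text
the job is handed in; nothing more can be done
None
```

The job is handed in with no verdict returned: the thick ring, then the thin one on top, look home and flat over the key in the last pictures, both released, with no forcing felt, no bystander approached, and about 25 s on the clock.

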